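# Close the seed canisters with the lids that fit

## Task

The sorting is finished: close the four white seed canisters, putting on each one the lid that fits it, so that every lid sits level and fully home on its rim. Lower the lids into place, do not drop them, and leave the canisters, the wooden cup and the green bowl standing where they are.

Things in the scene. Friction and masses are not known exactly. Their poses are not given: they have to be found in the camera images.
- small_round_can: Small round open canister of white plastic, standing loose and upright on the bench, 70 mm tall, mouth 60 mm across, outside 72 mm across, wall 6 mm thick, with some nuts, pods or beans low inside (at most 40 mm high); 0.35 to 0.75 kg. Origin: centre of its underside; z up.
- small_round_lid: Small round white lid of that canister, on the bench, 47 mm tall, under 0.16 kg. Flange 76 mm across, 5 mm thick; below, a tapered plug 14 mm deep (4 mm play all round at its top, 9 at its foot); on top, central, a round knob 24 mm across, 28 mm tall. Origin: centre of the plug's underside, z up; seated, 56 mm above the canister's origin.
- large_round_can: Large round open canister of white plastic, standing loose and upright on the bench, 60 mm tall, mouth 96 mm across, outside 108 mm across, wall 6 mm thick, with some nuts, pods or beans low inside (at most 40 mm high); 0.35 to 0.75 kg. Origin: centre of its underside; z up.
- large_round_lid: Large round white lid of that canister, on the bench, 47 mm tall, under 0.16 kg. Flange 112 mm across, 5 mm thick; below, a tapered plug 14 mm deep (4 mm play all round at its top, 9 at its foot); on top, central, a round knob 24 mm across, 28 mm tall. Origin: centre of the plug's underside, z up; seated, 46 mm above the canister's origin.
- square_can: Square open canister of white plastic, standing loose and upright on the bench, 70 mm tall, mouth 76 x 76 mm with rounded corners, outside 88 x 88 mm, sides along its x and y axes, wall 6 mm thick, with some nuts, pods or beans low inside (at most 40 mm high); 0.35 to 0.75 kg. Origin: centre of its underside; z up.
- square_lid: Square white lid of that canister, on the bench, 47 mm tall, under 0.16 kg. Flange 92 x 92 mm with sides along its x and y (any quarter turn fits), 5 mm thick; below, a tapered plug 14 mm deep (4 mm play all round at its top, 9 at its foot); on top, central, a bar grip 44 mm along x, 14 wide, 28 mm tall. Origin: centre of the plug's underside, z up; seated, 56 mm above the canister's origin.
- oblong_can: Oblong open canister of white plastic, standing loose and upright on the bench, 55 mm tall, mouth 104 mm along its x axis by 60 mm with rounded corners, outside 116 x 72 mm, wall 6 mm thick, with some nuts, pods or beans low inside (at most 40 mm high); 0.35 to 0.75 kg. Origin: centre of its underside; z up.
- oblong_lid: Oblong white lid of that canister, on the bench, 47 mm tall, under 0.16 kg. Flange 120 mm along its x axis by 76 mm (a half turn fits too), 5 mm thick; below, a tapered plug 14 mm deep (4 mm play all round at its top, 9 at its foot); on top, central, a bar grip 56 mm along x, 14 wide, 28 mm tall. Origin: centre of the plug's underside, z up; seated, 41 mm above the canister's origin.
- wooden_cup: Bystander: dark wooden drinking cup, bulging, up to 78 mm across and 85 mm tall, with a steel band, standing loose. Origin: centre of its underside.
- bowl: Bystander: lime-green plastic bowl, empty, 110 mm across and 45 mm tall, standing loose. Origin: centre of its underside.
Not all that is in view belongs to the job. Leave any pink or turquoise look-alike of the large_round_can alone.

How it is judged (in metres and radians):
At the end, for the whole second after the job is handed in: Each lid is seated in its own canister: within 8 mm of centre, within 3 mm of fully home, level within 0.06 rad, at rest. Canisters, cup and bowl stand upright (0.06 rad; cup and bowl 0.1) within 30 mm of where they stood (horizontal distance between small_round_lid and small_round_can below 0.008 m and z of small_round_lid in the frame of small_round_can between 0.053 and 0.059 m and angle between each of small_round_lid, small_round_can, large_round_lid, large_round_can, square_lid, square_can, oblong_lid, oblong_can's own z axis and vertical below 0.06 rad and linear speed of each of small_round_lid, large_round_lid, square_lid, oblong_lid below 0.02 m/s and distance of each of small_round_can, large_round_can, square_can, oblong_can, wooden_cup, bowl from where it was at the start of the episode below 0.03 m and horizontal distance between large_round_lid and large_round_can below 0.008 m and z of large_round_lid in the frame of large_round_can between 0.043 and 0.049 m and horizontal distance between square_lid and square_can below 0.008 m and z of square_lid in the frame of square_can between 0.053 and 0.059 m and horizontal distance between oblong_lid and oblong_can below 0.008 m and z of oblong_lid in the frame of oblong_can between 0.038 and 0.044 m and angle between each of wooden_cup, bowl's own z axis and vertical below 0.1 rad); the robot touches nothing.
It fails at once if a lid is dropped (falls freely by more than about 25 mm) ((linear speed of small_round_lid above 0.7 m/s and contact force between the fingers and small_round_lid below 0.05 N) or (linear speed of large_round_lid above 0.7 m/s and contact force between the fingers and large_round_lid below 0.05 N) or (linear speed of square_lid above 0.7 m/s and contact force between the fingers and square_lid below 0.05 N) or (linear speed of oblong_lid above 0.7 m/s and contact force between the fingers and oblong_lid below 0.05 N)).
It fails at once if a canister is knocked over (angle between any of small_round_can, large_round_can, square_can, oblong_can's own z axis and vertical above 0.4 rad).
It fails at once if the wooden cup or the bowl is pushed away (30 mm) or knocked over (distance of any of wooden_cup, bowl from where it was at the start of the episode above 0.03 m or angle between any of wooden_cup, bowl's own z axis and vertical above 0.4 rad).
It also fails if it takes over 112 s, if anything falls off the work surface, if the arm or the gripper's body presses on something with over 40 N, if the wrist force passes 120 N, or if a joint passes its speed limit or range.

## Robot

A 6-joint arm with a two-finger parallel gripper is mounted at the origin on the work surface. World frame = base frame: x ahead of the robot, y to its left, z up, the work surface at z = 0. Lengths are in mm, angles in rad, forces in N, time in s.
With the tool pointing down it reaches from about 300 to 775 mm from the base axis. Payload 14.6 kg.
Tool frame: the origin (TCP) lies midway between the tips of the shut fingers; the grasp point (between the pads) lies 19 mm behind it (pinch_z is the distance from the TCP to the grasp point, in mm); z points along the fingers, y is the direction in which the jaws open and shut (so a half turn about z gives the same grasp; the last joint's range is limited). The gripper opens to 94 mm and grips with 3 to 60 N. Pads are 16 mm wide; open, the fingers measure 119 mm over their backs; the gripper's body (75 mm by 177 mm) begins 78 mm behind the grasp point.
Start: joints at [-0.067, 0.3, 1.521, -0, 1.321, -0.067], TCP at [549.99, -0.002, 205.446] pointing down, gripper open.
Joint ranges: [-3.03, 3.03], [-0.79, 2.21], [0.23, 2.52], [-1.04, 4.18], [0, 3.07], [-2.55, 2.55]. Speed limits (rad/s): [2.22, 2.22, 2.57, 3.14, 3.14, 3.14].

## Interface

Orientations are given as [roll, pitch, yaw] about the fixed x, y, z axes, in that order (R = Rz(yaw) Ry(pitch) Rx(roll)).
In Python, from cell import read_state, camera, sign_off, pinch_z gives the robot as it stands. The module is installed in compiled form; this text tells all that it offers.
- The arm moves only by the tool servo_tool, never from a script. Its argument "series" is a list of rows, each a list of 6 numbers: the shift along the tool's x, y, z in cm, then the turn, a rotation vector about the tool's x, y, z in rad. In form: [[tx, ty, tz, rx, ry, rz], ...]. A call has exactly 10 rows; each row is the pose to reach, as a shift and turn from the pose commanded when the call began, along the tool's axes at that moment; what a row does not reach only later rows make up. A row lasts 1/12 s, in which the tool goes at most 41.7 mm and 7.16 degrees, less where a joint would pass 70% of its speed; a pose out of reach is approached as far as the arm can. A call with a gripper value outside its range is refused whole. "gripper" is the finger opening in cm, from 0 to 9.4, set as the call begins (left out, the last holds). The fingers move at their own pace and stop on an object; "grip_force" is the grip in N (left out, the last holds). Time passes only in rows, so rows that repeat a pose let the fingers close, or fill a call up. It gives the time, the measured TCP pose, the force and the opening at its end, in the units of the state.
- read_state(): the state, without advancing time (a new reading comes with each control period).
- camera(name): name is "scene" or "side" or "wrist"; returns a dict with "pixels" (480x640x3 uint8, red, green, blue), "fx", "fy", "cx", "cy" (pixels), "k1" (the pictures are not rectified: a ray, as slopes to the right and down, at radius r is drawn at 1 + k1 r^2 times it, then the intrinsics apply), "pose" (4x4, takes a point from camera to world coordinates); the wrist camera has in their place "mount" (4x4, takes a point from camera to tool coordinates, whose origin is the TCP and whose axes are the flange's). Camera axes: x right, y down, z forward; pixel columns grow to the right and rows downward; lengths in mm; the calibration is good to about 2 mm. A picture is of the moment at which its call begins: read the wrist's pose just before it. There is no depth.
- sign_off(): hands the job in, once; it reports no verdict.
The state is a dict: "clock": time; "joints": joint angles; "qd": joint speeds; "effort": joint torques, N m; "eef_pos": TCP position; "eef_rot": TCP orientation; "wrist_force": force on the tool from outside, world axes, zero at the start; "moment": the same for the moment, N m; "finger_gap": finger opening in mm.
Only numpy, scipy, OpenCV 4.12 (cv2) and the standard library are available. Lean on these libraries where they do the work, as an engineer would, in place of code of your own. Each camera call takes 0.05 s, during which the arm holds its last target.

## Working session

There is one attempt and no reset: what is moved stays moved. The work goes in short steps, Python scripts to look and compute and a tool call to move; the robot and the scene stay as the last step left them, time stands still between calls to the robot, and variables do not carry over. Pictures are saved under pics/ and viewed, and the job is handed in when it is done.

Besides the shell and the picture viewer there is one more tool, called as name(argument=value, ...), one argument or row to a line, values as JSON. servo_tool: Moves the arm, as the interface text tells. Its arguments: {"type":"object","properties":{"series":{"type":"array"},"gripper":{"type":"number"},"grip_force":{"type":"number"}},"required":["series"]}

```bash
mkdir -p pics; ls; python3 - <<'E'
from cell import *
import cv2,numpy as np
print(pinch_z, read_state())
for n in ("scene","side","wrist"):
    c=camera(n); cv2.imwrite(f"pics/{n}0.png",c["pixels"][:,:,::-1])
    print(n,{k:(np.round(v,4).tolist() if hasattr(v,'tolist') else v) for k,v in c.items() if k!="pixels"})
E
```

```text
pics
18.8 {'clock': 0.0, 'joints': array([-6.66345728e-02,  3.00490209e-01,  1.52157649e+00, -2.97208323e-05,
        1.32072238e+00, -6.65944748e-02]), 'qd': array([-0.00040748, -0.00107386,  0.00031852, -0.0021502 ,  0.00048774,
        0.00058384]), 'effort': array([-1.53750298e-03, -5.31805658e+01, -3.52735734e+01,  7.07558286e-02,
        2.43994006e-02, -4.79655944e-05]), 'eef_pos': array([ 5.49731887e+02, -1.18670027e-02,  2.04877800e+02]), 'eef_rot': array([-3.14039697e+00, -5.08924077e-05,  1.57076357e+00]), 'wrist_force': array([ 0.22426178, -0.06174804, -0.59968514]), 'moment': array([ 0.00894594,  0.01685264, -0.03736483]), 'finger_gap': 93.85170181707016}
scene {'fx': 539.201234647818, 'fy': 539.201234647818, 'cx': 323.3802738462112, 'cy': 235.01253531789123, 'k1': -0.010891332446004423, 'pose': [[-0.751, 0.5166, -0.4112, 981.5335], [0.6603, 0.5903, -0.4644, 688.6597], [0.0028, -0.6203, -0.7844, 1072.9564], [0.0, 0.0, 0.0, 1.0]]}
side {'fx': 551.4283802056797, 'fy': 551.4283802056797, 'cx': 321.0124487398225, 'cy': 233.08260623864192, 'k1': 0.009181754845358648, 'pose': [[0.9466, 0.1895, -0.2609, 863.091], [0.3224, -0.5358, 0.7804, -1184.8703], [0.0081, -0.8228, -0.5683, 968.8865], [0.0, 0.0, 0.0, 1.0]]}
wrist {'fx': 420.73287220440784, 'fy': 420.73287220440784, 'cx': 322.0896513090906, 'cy': 237.50171873753277, 'k1': 0.015381334800460797, 'mount': [[-0.0006, -0.9696, -0.2446, 71.0461], [1.0, -0.0007, 0.0006, 0.5446], [-0.0008, -0.2446, 0.9696, -179.6052], [0.0, 0.0, 0.0, 1.0]]}
```

View pics/scene0.png

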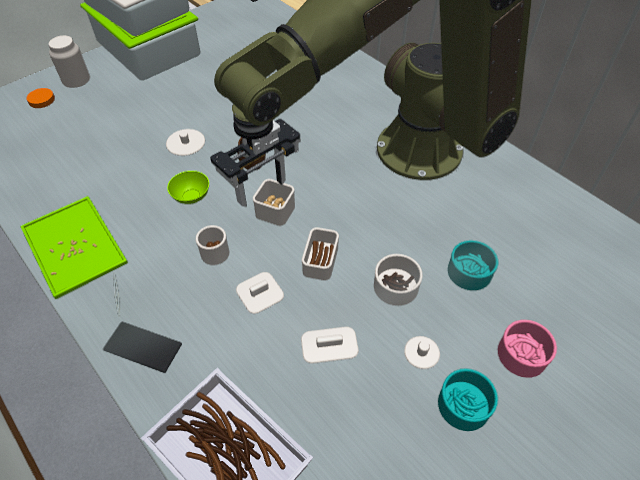

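View pics/side0.png

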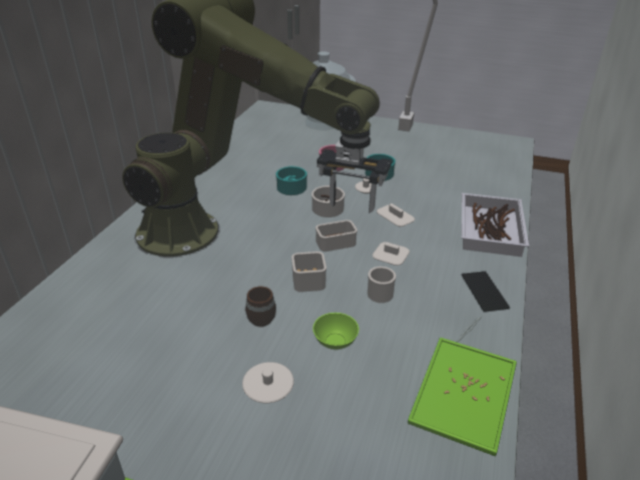

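View pics/wrist0.png

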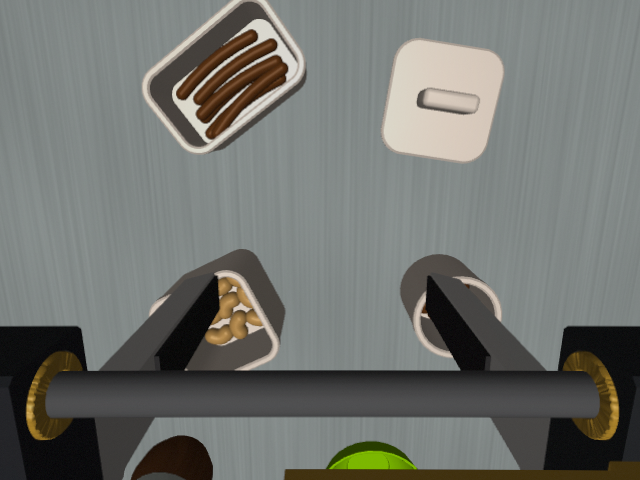

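The scene view shows the four white cans: small round (212,245), square (273,202), oblong (321,253) and large round (398,279). The lids are at (185,141) large round, (260,292) square, (329,344) oblong and (422,351) small round. The bowl is at (188,186). The cup is hidden behind the gripper, but the side view shows it at (260,305).

```bash
cat > h.py <<'E'
import cv2,numpy as np
from cell import *
from scipy.spatial.transform import Rotation as R
def K(c): return np.array([[c["fx"],0,c["cx"]],[0,c["fy"],c["cy"]],[0,0,1.]])
def tool():
    s=read_state(); T=np.eye(4); T[:3,:3]=R.from_euler('xyz',s["eef_rot"]).as_matrix(); T[:3,3]=s["eef_pos"]; return T
def shot(n):
    T=tool(); c=camera(n); c["P"]=c["pose"] if n!="wrist" else T@c["mount"]; c["bgr"]=c["pixels"][:,:,::-1].copy(); return c
def cast(c,px,z):
    p=cv2.undistortPoints(np.array(px,float).reshape(-1,1,2),K(c),np.array([c["k1"],0,0,0]))[:,0]
    d=np.c_[p,np.ones(len(p))]@np.array(c["P"])[:3,:3].T; o=np.array(c["P"])[:3,3]
    return o+d*((z-o[2])/d[:,2])[:,None]
def proj(c,X):
    W=np.linalg.inv(c["P"]); return cv2.projectPoints(np.array(X,float).reshape(-1,1,3),cv2.Rodrigues(W[:3,:3])[0],W[:3,3],K(c),np.array([c["k1"],0,0,0]))[0][:,0]
E
python3 - <<'E'
from h import *
c=shot("scene")
hsv=cv2.cvtColor(c["bgr"],cv2.COLOR_BGR2HSV)
for x,y in [(185,150),(248,298),(310,345),(410,352),(200,350),(300,300)]: print(hsv[y,x])
for n,p,z in [("lrl",(185,141),19),("sql",(260,292),19),("obl",(329,344),19),("srl",(422,351),19),("src",(212,239),70),("sqc",(274,196),70),("obc",(321,246),55),("lrc",(398,271),60),("bowl",(188,181),45)]:
    print(n,cast(c,[p],z)[0].round())
s=shot("side")
for n,p,z in [("cup",(260,295),85),("lrl",(268,382),19),("sqc",(309,260),70),("src",(381,272),70),("lrc",(328,194),60),("bowl",(336,325),45)]: print(n,cast(s,[p],z)[0].round())
E
```

```text
[ 16  12 232]
[ 18  11 234]
[ 10  10 237]
[ 20  10 239]
[ 96  21 171]
[ 97  25 175]
lrl [ 501. -459.   19.]
sql [649.  94.  19.]
obl [617. 297.  19.]
srl [479. 440.  19.]
src [661. -69.  70.]
sqc [467. -81.  70.]
obc [474. 107.  55.]
lrc [392. 279.  60.]
bowl [ 592. -292.   45.]
cup [ 403. -270.   85.]
lrl [ 502. -459.   19.]
sqc [461. -81.  70.]
src [655. -67.  70.]
lrc [395. 281.  60.]
bowl [ 596. -268.   45.]
```

```bash
python3 - <<'E'
import cv2,numpy as np
b=cv2.imread("pics/wrist0.png"); h=cv2.cvtColor(b,cv2.COLOR_BGR2HSV)
for n,(x,y) in dict(rimtop=(250,3),rim=(148,95),rim2=(200,150),rim3=(300,80),inwall=(190,65),floor=(268,40),lid=(400,80),grip=(450,100),gripside=(427,110),bench=(340,150),srwall=(415,290),srrim=(418,315),sqrim=(270,345)).items(): print(n,b[y,x],h[y,x])
E
```

```text
rimtop [62 67 73] [14 38 73]
rim [161 173 182] [ 17  29 182]
rim2 [204 217 218] [ 28  16 218]
rim3 [101 109 116] [ 16  33 116]
inwall [61 64 69] [11 30 69]
floor [13 42 75] [ 14 211  75]
lid [198 211 218] [ 20  23 218]
grip [187 200 214] [ 14  32 214]
gripside [194 208 219] [ 17  29 219]
bench [136 138 131] [ 81  13 138]
srwall [73 78 83] [15 31 83]
srrim [184 197 212] [ 14  34 212]
sqrim [72 77 84] [13 36 84]
```

servo_tool(
  series=[
    [4,0,-2,0,0,0],
    [8,0,-4,0,0,0],
    [12,-0.4,-6,0,0,0],
    [16,-0.8,-8,0,0,0],
    [19,-1.2,-10,0,0,0],
    [22,-1.6,-11,0,0,0],
    [24,-2,-12,0,0,0],
    [26,-2,-12,0,0,0],
    [27,-2,-12,0,0,0],
    [27,-2,-12,0,0,0],
  ],
  gripper=9.4,
  grip_force=25,
)

```text
clock: 1.08
eef_pos: [529.7, 271.4, 324.7]
eef_rot: [-3.141, 0.0, 1.573]
wrist_force: [0.2, 0.5, 0.2]
finger_gap: 94.3
```

```bash
cat >> h.py <<'E'
def mask(b):
    b=b.astype(int); return ((b.min(2)>150)&(b[:,:,2]-b[:,:,0]>4)&(b[:,:,2]-b[:,:,0]<45)).astype(np.uint8)*255
def blobs(c,amin=300):
    m=mask(c["bgr"]); cs,_=cv2.findContours(m,cv2.RETR_EXTERNAL,cv2.CHAIN_APPROX_NONE)
    return [k for k in cs if cv2.contourArea(cv2.convexHull(k))>amin], m
def fits(c,tag,zs=(19,55,60,70)):
    bl,m=blobs(c); print(read_state()["eef_pos"].round(1),read_state()["clock"])
    for k in bl:
        k=cv2.convexHull(k)
        if k[:,0,0].min()<1 or k[:,0,0].max()>638 or k[:,0,1].min()<1 or k[:,0,1].max()>478: continue
        print("px",k[:,0].mean(0).round())
        for z in zs:
            w=cast(c,k[:,0],z)[:,:2].astype(np.float32); (ctr,sz,a)=cv2.minAreaRect(w); cc,r=cv2.minEnclosingCircle(w)
            print("  z",z,"rect",np.round(ctr,1),np.round(sz,1),round(a,1),"circ",np.round(cc,1),round(2*r,1))
    cv2.imwrite(f"pics/{tag}.png",np.hstack([c["bgr"],cv2.cvtColor(m,cv2.COLOR_GRAY2BGR)])[::,:] if 0 else c["bgr"]); cv2.imwrite(f"pics/{tag}m.png",m)
E
python3 -c "
from h import *
c=shot('wrist'); fits(c,'w1')"
```

```text
[529.9 270.1 324.6] 1.1333
px [424. 461.]
  z 19 rect [674.5 -96.4] [65.7 19.4] 0.4 circ [ 674.6 -106. ] 65.7
  z 55 rect [663.8 -63.8] [60.8 17.9] 0.4 circ [663.9 -72.8] 60.8
  z 60 rect [662.4 -59.3] [60.1 17.7] 0.4 circ [662.4 -68.1] 60.1
  z 70 rect [659.4 -50.2] [58.8 17.3] 0.4 circ [659.4 -58.9] 58.8
px [408. 338.]
  z 19 rect [648.5  93.9] [88.8 89.2] 81.2 circ [647.8  93.3] 110.7
  z 55 rect [639.8 112.4] [82.2 82.6] 81.2 circ [639.1 111.8] 102.5
  z 60 rect [638.6 114.9] [81.3 81.7] 81.2 circ [637.9 114.3] 101.4
  z 70 rect [636.1 120.1] [79.4 79.8] 81.2 circ [635.5 119.5] 99.1
px [275. 330.]
  z 19 rect [472.7  91.5] [123.1  75.5] 36.2 circ [472.5  91.4] 131.1
  z 55 rect [476.9 110.1] [113.9  69.9] 36.2 circ [476.8 110.1] 121.4
  z 60 rect [477.5 112.7] [112.7  69.1] 36.2 circ [477.4 112.6] 120.1
  z 70 rect [478.7 117.9] [110.1  67.6] 36.2 circ [478.6 117.8] 117.4
px [195. 186.]
  z 19 rect [381.4 279.8] [115.5 114.1] 0.1 circ [381.2 279.5] 116.0
  z 55 rect [392.4 284.4] [106.9 105.6] 0.1 circ [392.3 284.2] 107.4
  z 60 rect [393.9 285.1] [105.7 104.4] 0.1 circ [393.8 284.9] 106.2
  z 70 rect [397.  286.4] [103.3 102.1] 0.1 circ [396.9 286.2] 103.8
px [401. 172.]
  z 19 rect [616.5 298.8] [ 72.8 117.5] 56.4 circ [616.3 298.8] 125.0
  z 55 rect [610.1 302.1] [ 67.4 108.8] 56.4 circ [609.9 302.1] 115.7
  z 60 rect [609.2 302.5] [ 66.7 107.6] 56.4 circ [609.  302.5] 114.4
  z 70 rect [607.4 303.4] [ 65.2 105.1] 56.4 circ [607.3 303.4] 111.9
```

```bash
python3 -c "
import cv2,numpy as np
a=cv2.imread('pics/w1.png');b=cv2.imread('pics/w1m.png')
cv2.imwrite('pics/w1c.png',cv2.resize(np.hstack([a,b]),(800,300)))"
```

```text
(no output)
```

View pics/w1c.png

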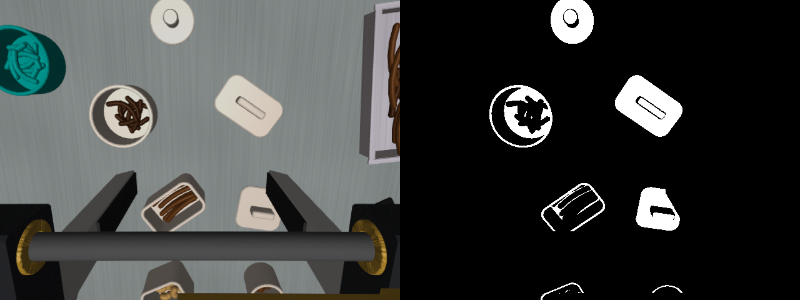

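The wrist mask works. The oblong lid is at (616.5,298.8) with its long axis at -33.6°, and the oblong can is at about (477,110) with its long axis at 36°. I start with the oblong lid.

servo_tool(
  series=[
    [0.4,1.1,2,0,0,-0.11],
    [0.8,2.2,5,0,0,-0.22],
    [1.2,3.3,8,0,0,-0.33],
    [1.6,4.4,11,0,0,-0.44],
    [2,5.5,14,0,0,-0.56],
    [2.4,6.6,17,0,0,-0.68],
    [2.7,7.7,19,0,0,-0.79],
    [2.9,8.4,20,0,0,-0.9],
    [2.9,8.6,20.5,0,0,-0.984],
    [2.9,8.6,20.5,0,0,-0.984],
  ],
  gripper=6,
)

```text
clock: 1.97
eef_pos: [616.1, 297.0, 118.2]
eef_rot: [-3.139, -0.002, 2.557]
wrist_force: [0.2, -0.4, 0.6]
finger_gap: 60.1
```

```bash
python3 -c "
from h import *
print(read_state()['eef_rot'])
c=shot('wrist'); fits(c,'w2',(19,47))"
```

```text
[-3.13863458e+00 -1.71929638e-03  2.55711049e+00]
[616.1 297.4 119.5] 2.0167
px [324. 230.]
  z 19 rect [616.1 298.9] [ 72.7 116.5] 56.3 circ [616.2 298.6] 124.5
  z 47 rect [610.3 302.7] [ 65.4 104.8] 56.3 circ [610.3 302.4] 112.0
```

View pics/w2.png

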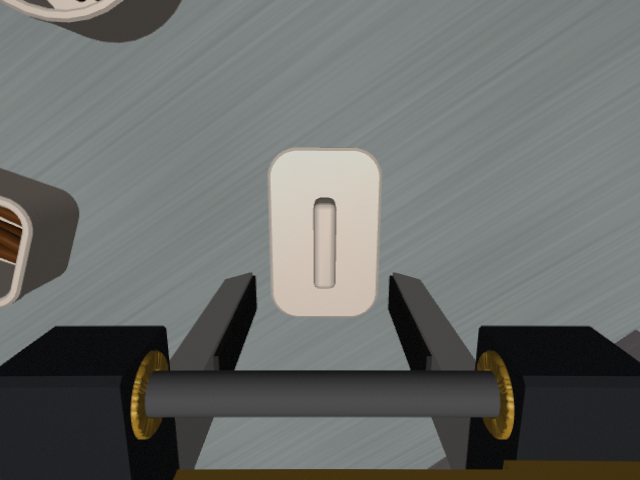

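servo_tool(
  series=[
    [0,0,1.5,0,0,0],
    [0,0,3,0,0,0],
    [0,0,4.5,0,0,0],
    [0,0,6,0,0,0],
    [0,0,7.5,0,0,0],
    [0,0,8.5,0,0,0],
    [0,0,9.2,0,0,0],
    [0,0,9.6,0,0,0],
    [0,0,9.7,0,0,0],
    [0,0,9.7,0,0,0],
  ],
)

```text
clock: 2.85
eef_pos: [616.2, 299.0, 23.9]
eef_rot: [3.141, 0.0, 2.554]
wrist_force: [0.1, 0.2, -0.5]
finger_gap: 59.9
```

servo_tool(
  series=[
    [0,0,0,0,0,0],
    [0,0,0,0,0,0],
    [0,0,0,0,0,0],
    [0,0,0,0,0,0],
    [0,0,0,0,0,0],
    [0,0,0,0,0,0],
    [0,0,0,0,0,0],
    [0,0,0,0,0,0],
    [0,0,0,0,0,0],
    [0,0,0,0,0,0],
  ],
  gripper=0,
  grip_force=25,
)

```text
clock: 3.68
eef_pos: [616.0, 299.0, 23.4]
eef_rot: [-3.142, -0.0, 2.555]
wrist_force: [-0.8, 0.4, 0.9]
finger_gap: 13.8
```

servo_tool(
  series=[
    [0,0,-0.8,0,0,0],
    [0,0,-2.4,0,0,0],
    [0,0,-4.5,0,0,0],
    [0,0,-7,0,0,-0.1],
    [0,0,-9.5,0,0,-0.21],
    [0,0,-12,0,0,-0.33],
    [0,0,-14.5,0,0,-0.45],
    [0,0,-16.5,0,0,-0.57],
    [0,0,-18,0,0,-0.69],
    [0,0,-18,0,0,-0.8],
  ],
)

```text
clock: 4.52
eef_pos: [616.8, 299.4, 208.1]
eef_rot: [3.141, 0.006, -2.922]
wrist_force: [0.3, -0.2, -0.7]
finger_gap: 13.9
```

```bash
cat >> h.py <<'E'
def rel(cp,cyaw,tp,tyaw):
    d=np.array(tp,float)-cp; x=np.array([np.cos(cyaw),np.sin(cyaw),0]);y=np.array([np.sin(cyaw),-np.cos(cyaw),0])
    print("tx ty tz cm",(np.array([d@x,d@y,-d[2]])/10).round(2),"rz",round(cyaw-tyaw,3))
E
python3 -c "
from h import *
c=shot('wrist'); print(read_state()['eef_rot'],read_state()['finger_gap']); fits(c,'w3',(55,))
rel((615.99,299,203.45),3.355,(477,110,130),2.555+1.218)"
```

```text
[ 3.14098204  0.0034136  -2.91459708] 13.795306435248227
[616.4 299.2 206.1] 4.5667
px [323. 301.]
  z 55 rect [694.8 317.4] [110.7  21.7] 12.3 circ [695.  316.9] 111.6
px [320. 205.]
  z 55 rect [637.7 304.3] [140.8 131.3] 12.5 circ [646.4 306.6] 178.8
px [ 87. 191.]
  z 55 rect [638.6 112.2] [79.6 80.9] 81.2 circ [639.1 112.3] 99.3
px [529.  90.]
  z 55 rect [486.7 427.2] [64.8 64.9] 60.8 circ [486.7 427.1] 65.7
tx ty tz cm [ 17.59 -15.53   7.34] rz -0.418
```

View pics/w3.png

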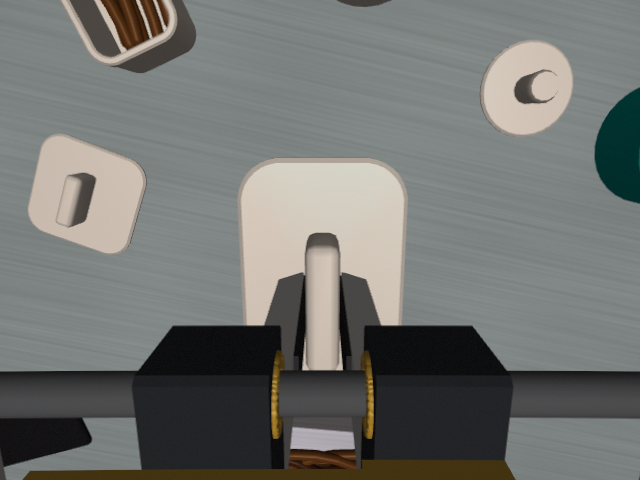

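servo_tool(
  series=[
    [0.8,-0.8,0,0,0,-0.07],
    [1.8,-1.8,0,0,0,-0.14],
    [2.9,-2.8,0,0,0,-0.21],
    [4,-3.8,0,0,0,-0.28],
    [5,-4.8,0,0,0,-0.35],
    [6,-5.8,0,0,0,-0.418],
    [6.8,-6.6,0,0,0,-0.418],
    [7.2,-7,0,0,0,-0.418],
    [7.2,-7,0,0,0,-0.418],
    [7.2,-7,0,0,0,-0.418],
  ],
)

```text
clock: 5.4
eef_pos: [560.5, 215.5, 203.5]
eef_rot: [3.142, 0.0, -2.512]
wrist_force: [0.1, -0.0, -1.6]
finger_gap: 14.0
```

```bash
python3 -c "
from h import *
c=shot('wrist'); print(read_state()['eef_rot'],read_state()['finger_gap']); fits(c,'w4',(55,))"
```

```text
[ 3.14150601e+00  6.49712326e-05 -2.51147108e+00] 13.916523696416053
[560.6 215.7 203.4] 5.45
px [322. 299.]
  z 55 rect [621.4 262.5] [108.9  26.9] 36.6 circ [620.4 264. ] 111.1
px [574. 286.]
  z 55 rect [482.6 416. ] [65.2 65.4] 67.1 circ [482.1 416. ] 66.5
px [325. 212.]
  z 55 rect [575.8 227.2] [138.5 130.9] 36.0 circ [582.9 231.8] 176.5
px [149. 208.]
  z 55 rect [634.1 101.9] [80.2 81.2] 81.3 circ [633.9 101.8] 100.4
px [534.  96.]
  z 55 rect [392.1 286.4] [106.  106.8] 35.9 circ [392.1 286.4] 107.4
```

View pics/w4.png

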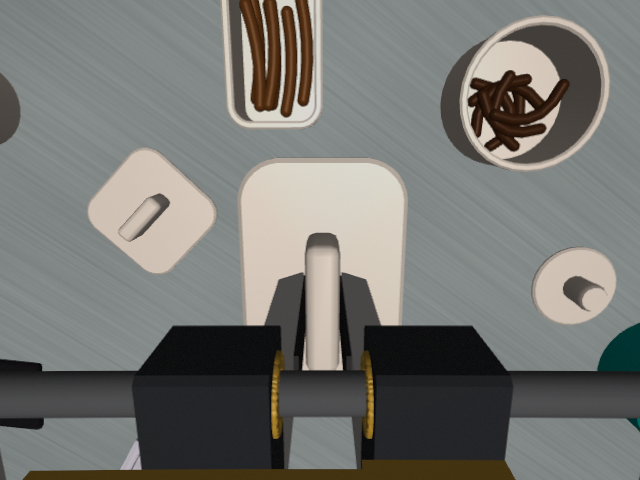

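```bash
python3 -c "
from h import *
c=shot('wrist')
m=mask(c['bgr'])[:140,200:345]; ys,xs=np.nonzero(m)
h=cv2.convexHull(np.c_[xs+200,ys].astype(np.int32))[:,0]
w=cast(c,h,55)[:,:2]; a=np.radians(36.2); u=np.array([np.cos(a),np.sin(a)]); v=np.array([-u[1],u[0]])
print('front',(w@u).max(),'sides',(w@v).min(),(w@v).max())
s=((w@v).min()+(w@v).max())/2; f=(w@u).max()
print('center', u*(f-57)+v*s)
rel((560.75,215.27,203.45),3.773,(476.5,109.5,110),3.773)"
```

```text
front 506.6975056095665 sides -227.92008688869916 -158.38942706717734
center [476.9663337  109.72567254]
tx ty tz cm [13.04 -3.56  9.34] rz 0.0
```

servo_tool(
  series=[
    [1,-0.3,0,0,0,0],
    [2.6,-0.7,0.5,0,0,0],
    [4.6,-1.3,1.5,0,0,0],
    [6.8,-1.9,3,0,0,0],
    [9,-2.5,4.5,0,0,0],
    [11,-3.1,6.2,0,0,0],
    [12.3,-3.4,7.8,0,0,0],
    [12.95,-3.58,8.8,0,0,0],
    [12.95,-3.58,9.3,0,0,0],
    [12.95,-3.58,9.3,0,0,0],
  ],
)

```text
clock: 6.33
eef_pos: [477.0, 110.2, 109.7]
eef_rot: [3.141, -0.001, -2.511]
wrist_force: [0.3, -0.1, -0.9]
finger_gap: 14.1
```

servo_tool(
  series=[
    [0,0,0.5,0,0,0],
    [0,0,1,0,0,0],
    [0,0,1.6,0,0,0],
    [0,0,2.2,0,0,0],
    [0,0,2.8,0,0,0],
    [0,0,3.4,0,0,0],
    [0,0,3.9,0,0,0],
    [0,0,4.3,0,0,0],
    [0,0,4.45,0,0,0],
    [0,0,4.5,0,0,0],
  ],
)

```text
clock: 7.17
eef_pos: [476.9, 110.0, 65.2]
eef_rot: [3.141, -0.0, -2.51]
wrist_force: [0.0, -0.2, -1.4]
finger_gap: 13.4
```

servo_tool(
  series=[
    [0,0,0.05,0,0,0],
    [0,0,0.1,0,0,0],
    [0,0,0.15,0,0,0],
    [0,0,0.15,0,0,0],
    [0,0,0.15,0,0,0],
    [0,0,0.15,0,0,0],
    [0,0,0.15,0,0,0],
    [0,0,0.15,0,0,0],
    [0,0,0.15,0,0,0],
    [0,0,0.15,0,0,0],
  ],
)

```text
clock: 8.0
eef_pos: [477.2, 110.1, 64.4]
eef_rot: [-3.141, 0.001, -2.51]
wrist_force: [-2.1, -0.5, 5.9]
finger_gap: 13.9
```

```bash
python3 -c "
from h import *
c=shot('scene'); cv2.imwrite('pics/s1.png',cv2.resize(c['bgr'][180:330,220:420],(800,600),interpolation=cv2.INTER_CUBIC))"
```

```text
(no output)
```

View pics/s1.png

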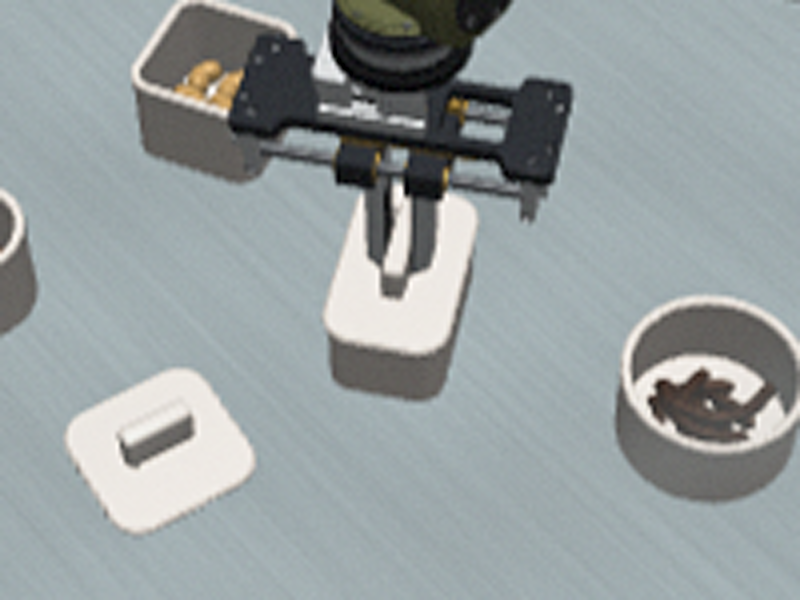

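The lid touched down at the predicted height (64.4, with force rising) and sits flat. I release it.

servo_tool(
  series=[
    [0,0,0,0,0,0],
    [0,0,0,0,0,0],
    [0,0,0,0,0,0],
    [0,0,0,0,0,0],
    [0,0,-0.5,0,0,0],
    [0,0,-2,0,0,0],
    [0,0,-4,0,0,0],
    [0,0,-7,0,0,0],
    [0,0,-10,0,0,0],
    [0,0,-12,0,0,0],
  ],
  gripper=5,
)

```text
clock: 8.88
eef_pos: [477.4, 110.1, 187.0]
eef_rot: [-3.14, 0.002, -2.51]
wrist_force: [-0.4, 0.7, -0.3]
finger_gap: 49.8
```

```bash
python3 -c "
from h import *
rel((477,109.9,183.95),3.773,(648.3,94,140),2.988)"
```

```text
tx ty tz cm [-12.89 -11.39   4.39] rz 0.785
```

servo_tool(
  series=[
    [-1.4,-1.2,0.2,0,0,0.1],
    [-3,-2.7,0.7,0,0,0.2],
    [-4.8,-4.3,1.4,0,0,0.3],
    [-6.6,-5.9,2.2,0,0,0.4],
    [-8.4,-7.5,3,0,0,0.5],
    [-10.2,-9.1,3.7,0,0,0.6],
    [-11.8,-10.4,4.2,0,0,0.7],
    [-12.9,-11.4,4.4,0,0,0.785],
    [-12.9,-11.4,4.4,0,0,0.785],
    [-12.9,-11.4,4.4,0,0,0.785],
  ],
)

```text
clock: 9.72
eef_pos: [648.3, 94.0, 139.6]
eef_rot: [-3.141, -0.001, 2.99]
wrist_force: [0.2, -1.1, -0.4]
finger_gap: 49.9
```

```bash
python3 -c "
from h import *
print(read_state()['eef_rot'])
c=shot('wrist'); fits(c,'w5',(19,59.5))"
```

```text
[-3.14141145e+00 -7.91697092e-04  2.98964874e+00]
[647.9  94.2 140. ] 9.7667
px [ 51. 294.]
  z 19 rect [ 669.8 -114.7] [72.  83.6] 14.4 circ [ 675.8 -112.6] 85.3
  z 59.5 rect [657.5 -85.1] [62.3 72.4] 14.4 circ [662.8 -83.3] 73.8
px [322. 223.]
  z 19 rect [648.   94.1] [89.2 89.3] 81.3 circ [648.5  94.2] 111.2
  z 59.5 rect [638.7  95.6] [77.1 77.3] 81.3 circ [639.1  95.7] 96.2
```

View pics/w5.png

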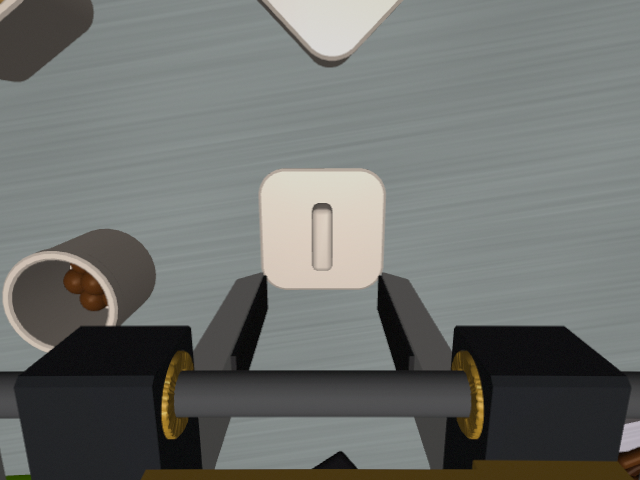

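servo_tool(
  series=[
    [0,0,1.5,0,0,0],
    [0,0,3.5,0,0,0],
    [0,0,5.5,0,0,0],
    [0,0,7.5,0,0,0],
    [0,0,9.2,0,0,0],
    [0,0,10.5,0,0,0],
    [0,0,11.3,0,0,0],
    [0,0,11.6,0,0,0],
    [0,0,11.65,0,0,0],
    [0,0,11.65,0,0,0],
  ],
)

```text
clock: 10.6
eef_pos: [648.8, 94.2, 24.3]
eef_rot: [3.141, 0.001, 2.988]
wrist_force: [-0.7, -0.7, 0.4]
finger_gap: 49.9
```

servo_tool(
  series=[
    [0,0,0,0,0,0],
    [0,0,0,0,0,0],
    [0,0,0,0,0,0],
    [0,0,0,0,0,0],
    [0,0,0,0,0,0],
    [0,0,0,0,0,0],
    [0,0,0,0,0,0],
    [0,0,0,0,0,0],
    [0,0,0,0,0,0],
    [0,0,0,0,0,0],
  ],
  gripper=0,
)

```text
clock: 11.43
eef_pos: [648.5, 94.1, 23.5]
eef_rot: [3.142, 0.0, 2.988]
wrist_force: [-0.6, -0.1, 1.8]
finger_gap: 14.0
```

servo_tool(
  series=[
    [0,0,-0.8,0,0,0],
    [0,0,-2.4,0,0,0],
    [0,0,-4.5,0,0,0],
    [0,0,-7,0,0,-0.1],
    [0,0,-9.5,0,0,-0.2],
    [0,0,-12,0,0,-0.3],
    [0,0,-14.5,0,0,-0.4],
    [0,0,-16.5,0,0,-0.5],
    [0,0,-18,0,0,-0.6],
    [0,0,-18,0,0,-0.6],
  ],
)

```text
clock: 12.27
eef_pos: [649.4, 94.2, 207.5]
eef_rot: [-3.14, 0.005, -2.691]
wrist_force: [-0.4, -0.1, -1.1]
finger_gap: 13.9
```

```bash
python3 -c "
from h import *
print(read_state()['eef_rot'])
c=shot('wrist'); fits(c,'w6',(70,))"
```

```text
[-3.13961076  0.00517514 -2.69065405]
[648.8  94.2 205.1] 12.3167
px [321. 296.]
  z 70 rect [720.4 127.9] [93.9 32.1] 25.9 circ [721.5 128.5] 97.0
px [323. 231.]
  z 70 rect [675.4 107. ] [110.4 154.2] 25.8 circ [685.1 111.3] 177.3
px [105. 135.]
  z 70 rect [659.5 -75.9] [69.2 69.6] 67.8 circ [659.3 -75.4] 70.8
```

View pics/w6.png

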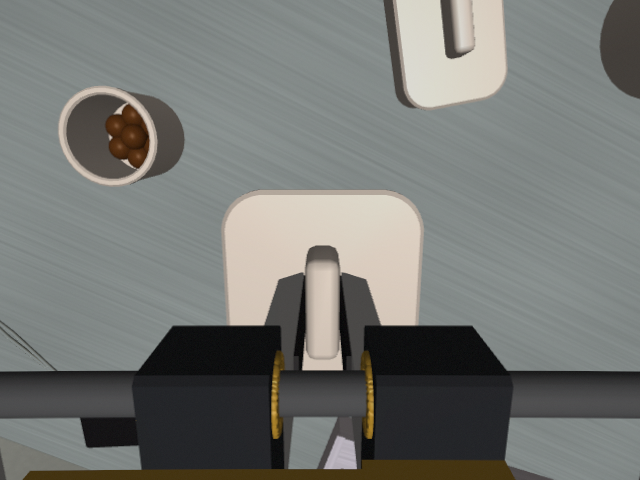

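servo_tool(
  series=[
    [1,-0.3,0,0,0,0],
    [2.5,-0.6,0,0,0,0],
    [4.2,-1.1,0,0,0,0],
    [6,-1.5,0,0,0,0],
    [7.8,-2,0,0,0,0],
    [9.4,-2.4,0,0,0,0],
    [10.6,-2.7,0,0,0,0],
    [11,-2.9,0,0,0,0],
    [11,-2.9,0,0,0,0],
    [11,-2.9,0,0,0,0],
  ],
)

```text
clock: 13.15
eef_pos: [561.8, 20.7, 202.9]
eef_rot: [3.141, -0.001, -2.697]
wrist_force: [-0.5, 0.2, -0.2]
finger_gap: 13.9
```

```bash
python3 -c "
from h import *
print(read_state()['eef_rot'])
c=shot('wrist'); fits(c,'w7',(70,))"
```

```text
[ 3.14120402e+00 -5.33337972e-04 -2.69711054e+00]
[562.   20.8 203. ] 13.2
px [320. 358.]
  z 70 rect [662.9  68.6] [19.2 31.6] 25.4 circ [663.7  68.9] 36.1
px [323. 311.]
  z 70 rect [625.1  51.3] [80.4 20.5] 25.1 circ [625.2  51.1] 81.3
px [160. 286.]
  z 70 rect [659.8 -75.7] [68.7 69.2] 51.9 circ [659.3 -75.9] 70.7
px [322. 230.]
  z 70 rect [585.9  32.1] [108.5 150.2] 25.4 circ [595.2  36.8] 173.1
px [476. 172.]
  z 70 rect [478.4 106.8] [113.2  70.5] 36.1 circ [478.5 106.7] 120.5
```

View pics/w7.png

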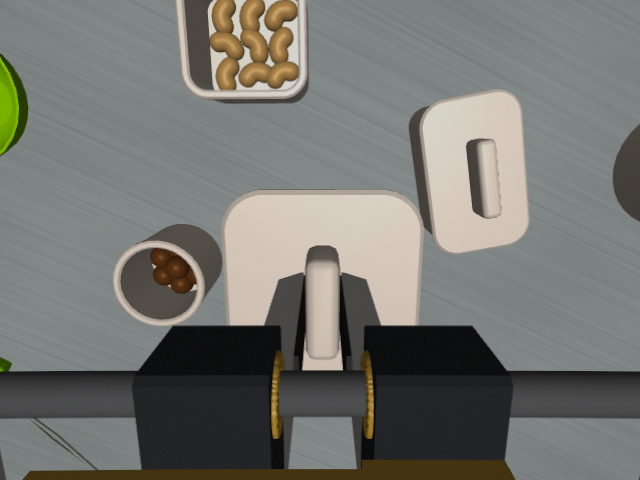

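servo_tool(
  series=[
    [0.6,0,0,0,0,0],
    [1.6,0,0,0,0,0],
    [2.8,0,0,0,0,0],
    [4,0,0,0,0,0],
    [5.2,0,0,0,0,0],
    [6,0,0,0,0,0],
    [6.5,0,0,0,0,0],
    [6.5,0,0,0,0,0],
    [6.5,0,0,0,0,0],
    [6.5,0,0,0,0,0],
  ],
)

```text
clock: 14.03
eef_pos: [503.4, -7.4, 203.4]
eef_rot: [3.142, 0.0, -2.695]
wrist_force: [0.5, 0.5, -0.9]
finger_gap: 14.1
```

```bash
python3 -c "
from h import *
print(read_state()['eef_rot'])
c=shot('wrist'); fits(c,'w8',(70,))"
```

```text
[ 3.14158909e+00  1.12079623e-04 -2.69533475e+00]
[503.4  -7.4 203.3] 14.0833
px [320. 358.]
  z 70 rect [604.8  40.8] [19.3 31.6] 25.5 circ [605.6  41.2] 36.2
px [142. 339.]
  z 70 rect [649.8 -97. ] [22.4 63.8] 66.3 circ [653.9 -87.7] 63.9
px [323. 307.]
  z 70 rect [567.   23.5] [80.5 20.5] 25.2 circ [567.2  22.9] 81.4
px [409. 250.]
  z 70 rect [511.   38.7] [115.6 231.3] 28.0 circ [522.2  43.4] 240.0
px [241. 124.]
  z 70 rect [461.9 -87.6] [84.6 85.7] 25.6 circ [462.  -87.2] 107.4
```

View pics/w8.png

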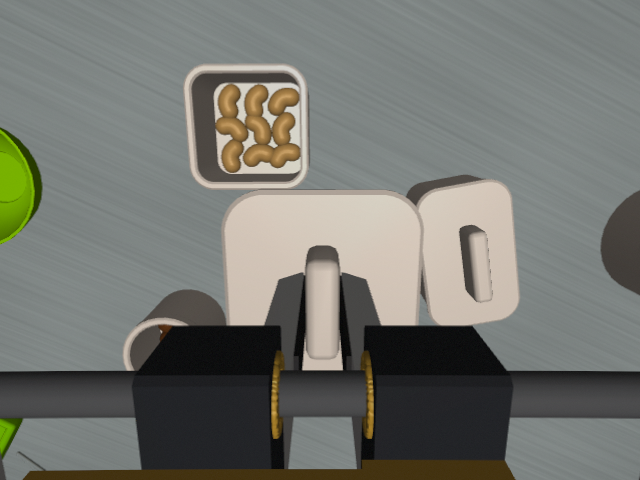

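```bash
python3 -c "
from h import *
t=np.linspace(0,2*np.pi,60)
ims=[]
for n in ('scene','side'):
    c=shot(n); b=cv2.imread(f'pics/{n}0.png')
    for x,y,r,z in [(659.5,-75.8,36,70),(393,285.5,54,60)]:
        p=proj(c,np.c_[x+r*np.cos(t),y+r*np.sin(t),0*t+z]); cv2.polylines(b,[np.round(p*16).astype(np.int32)],True,(0,0,255),1,cv2.LINE_AA,4)
    a=np.radians(25.6);u=np.array([np.cos(a),np.sin(a)]);v=np.array([-u[1],u[0]])
    q=np.array([462,-87.5])+44*np.array([u+v,u-v,-u-v,v-u]); p=proj(c,np.c_[q,[70]*4]); cv2.polylines(b,[np.round(p*16).astype(np.int32)],True,(0,0,255),1,cv2.LINE_AA,4)
    ims.append(cv2.resize(b[170:320,180:440] if n=='scene' else b[170:320,230:490],(780,450)) )
    cv2.imwrite(f'pics/ov_{n}.png',ims[-1])
"
```

```text
(no output)
```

View pics/ov_scene.png

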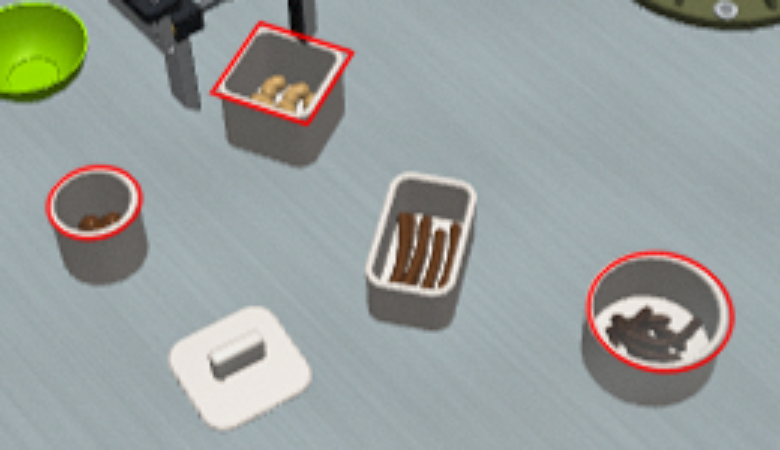

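View pics/ov_side.png

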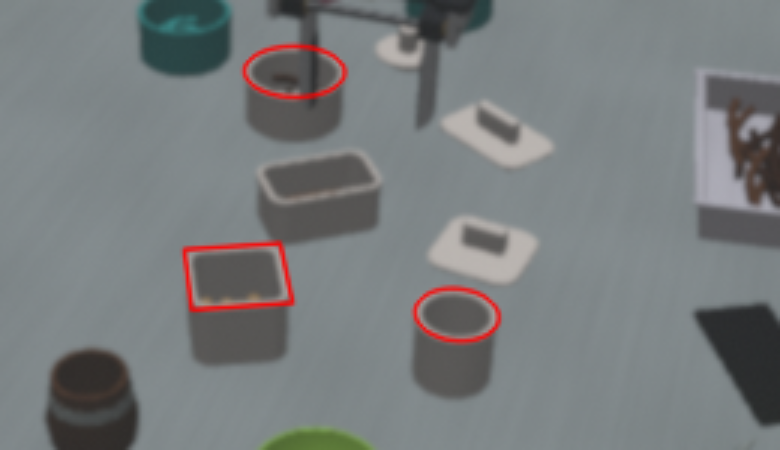

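The overlay of the measured rims agrees in both views to about 2 mm. I place the square lid at (462.5, -87).

servo_tool(
  series=[
    [0.6,-0.5,0,0,0,0],
    [1.6,-1.2,0.5,0,0,0],
    [2.8,-2.1,1.4,0,0,0],
    [4,-3.1,2.5,0,0,0],
    [5.2,-4,3.8,0,0,0],
    [6.2,-4.7,5.2,0,0,0],
    [6.8,-5.2,6.5,0,0,0],
    [7.1,-5.4,7.4,0,0,0],
    [7.1,-5.4,7.8,0,0,0],
    [7.1,-5.4,7.8,0,0,0],
  ],
)

```text
clock: 15.02
eef_pos: [461.9, -87.1, 124.8]
eef_rot: [3.141, -0.001, -2.696]
wrist_force: [0.5, -0.1, -1.4]
finger_gap: 14.3
```

servo_tool(
  series=[
    [0,0,0.5,0,0,0],
    [0,0,1,0,0,0],
    [0,0,1.6,0,0,0],
    [0,0,2.2,0,0,0],
    [0,0,2.8,0,0,0],
    [0,0,3.4,0,0,0],
    [0,0,3.9,0,0,0],
    [0,0,4.3,0,0,0],
    [0,0,4.45,0,0,0],
    [0,0,4.5,0,0,0],
  ],
)

```text
clock: 15.85
eef_pos: [462.2, -86.9, 80.1]
eef_rot: [3.141, -0.0, -2.695]
wrist_force: [-0.7, -0.4, -1.0]
finger_gap: 14.1
```

servo_tool(
  series=[
    [0,0,0.05,0,0,0],
    [0,0,0.1,0,0,0],
    [0,0,0.15,0,0,0],
    [0,0,0.15,0,0,0],
    [0,0,0.15,0,0,0],
    [0,0,0.15,0,0,0],
    [0,0,0.15,0,0,0],
    [0,0,0.15,0,0,0],
    [0,0,0.15,0,0,0],
    [0,0,0.15,0,0,0],
  ],
)

```text
clock: 16.68
eef_pos: [462.5, -87.0, 79.4]
eef_rot: [-3.141, 0.0, -2.695]
wrist_force: [-2.6, -0.0, 6.6]
finger_gap: 14.2
```

```bash
python3 -c "
from h import *
c=shot('side'); cv2.imwrite('pics/s2.png',cv2.resize(c['bgr'][200:350,220:420],(800,600),interpolation=cv2.INTER_CUBIC))"
```

View pics/s2.png

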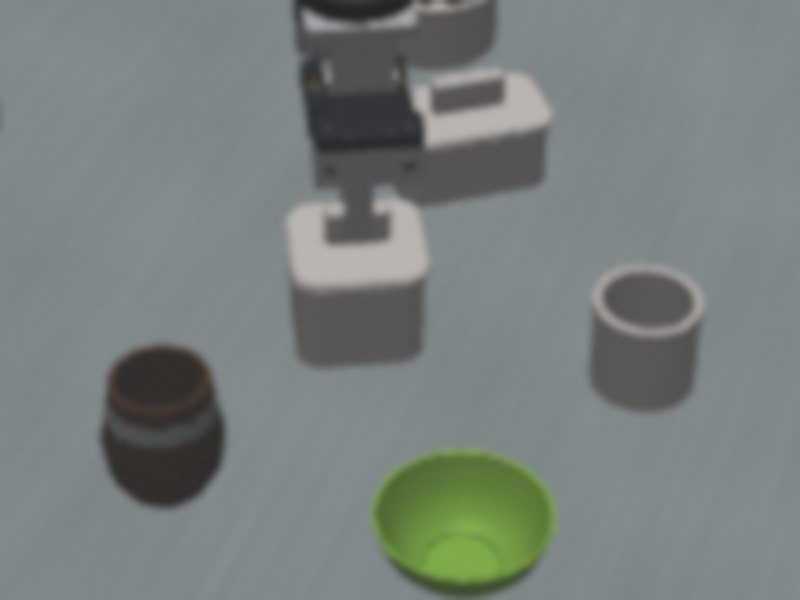

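servo_tool(
  series=[
    [0,0,0,0,0,0],
    [0,0,0,0,0,0],
    [0,0,0,0,0,0],
    [0,0,0,0,0,0],
    [0,0,-0.5,0,0,0],
    [0,0,-2,0,0,0],
    [0,0,-4,0,0,0.1],
    [0,0,-7,0,0,0.2],
    [0,0,-10,0,0,0.3],
    [0,0,-12,0,0,0.4],
  ],
  gripper=5,
)

```text
clock: 17.57
eef_pos: [462.7, -87.0, 202.0]
eef_rot: [-3.141, 0.002, -3.1]
wrist_force: [0.7, -0.4, -0.2]
finger_gap: 50.0
```

```bash
python3 -c "
from h import *
rel((462.5,-87,198.95),3.188,(501.5,-459,150),2.2)"
```

```text
tx ty tz cm [ -2.17 -37.34   4.89] rz 0.988
```

servo_tool(
  series=[
    [-0.2,-2,0,0,0,0.1],
    [-0.4,-6,0,0,0,0.2],
    [-0.6,-10,0,0,0,0.3],
    [-0.8,-14,0,0,0,0.4],
    [-1.1,-18,0,0,0,0.5],
    [-1.4,-22,0,0,0,0.6],
    [-1.6,-26,0.5,0,0,0.7],
    [-1.8,-30,1.5,0,0,0.8],
    [-2,-33.5,2.7,0,0,0.9],
    [-2.1,-36,3.8,0,0,0.988],
  ],
)

```text
clock: 18.4
eef_pos: [499.4, -448.4, 160.2]
eef_rot: [-3.141, -0.0, 2.193]
wrist_force: [-0.5, 1.2, -0.1]
finger_gap: 49.4
```

```bash
python3 -c "
from h import *
yw=3.188; x=np.array([np.cos(yw),np.sin(yw)]);y=np.array([np.sin(yw),-np.cos(yw)])
p=np.array([462.5,-87])-21*x-360*y; print(p, 198.95-38)
print(read_state()['eef_rot'])
c=shot('wrist'); fits(c,'w9',(19,75))
rel((*p,160.95),2.2,(501.5,-459,120),2.2)"
```

```text
[ 500.17803948 -445.63820954] 160.95
[-3.14138201e+00 -6.94640849e-05  2.19323240e+00]
[ 498.3 -450.7  157.1] 18.45
px [319. 227.]
  z 19 rect [ 500.8 -455.6] [108.9 108.1] 7.3 circ [ 500.7 -455.3] 109.7
  z 75 rect [ 493.5 -444.3] [89.9 89.2] 7.3 circ [ 493.4 -444. ] 90.6
tx ty tz cm [-1.16 -0.68  4.09] rz 0.0
```

View pics/w9.png

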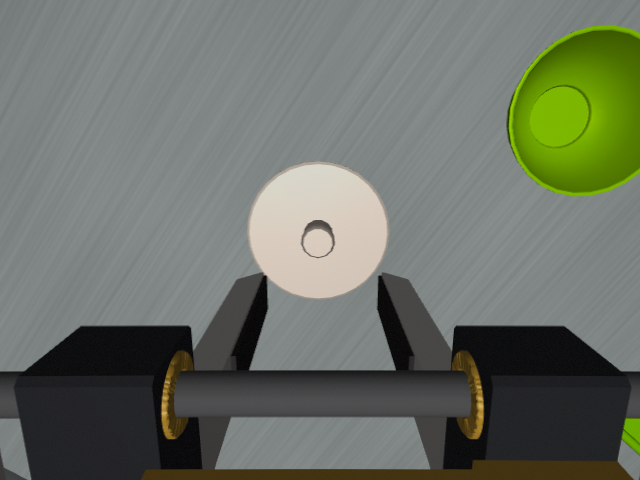

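servo_tool(
  series=[
    [-0.2,-0.1,0.4,0,0,0],
    [-0.5,-0.3,1,0,0,0],
    [-0.8,-0.5,2,0,0,0],
    [-0.9,-0.6,3,0,0,0],
    [-0.9,-0.6,3.8,0,0,0],
    [-0.9,-0.6,4,0,0,0],
    [-0.9,-0.6,4,0,0,0],
    [-0.9,-0.6,4,0,0,0],
    [-0.9,-0.6,4,0,0,0],
    [-0.9,-0.6,4,0,0,0],
  ],
)

```text
clock: 19.28
eef_pos: [500.6, -456.4, 121.6]
eef_rot: [3.141, 0.001, 2.2]
wrist_force: [-0.2, -0.1, 0.9]
finger_gap: 50.1
```

```bash
python3 -c "
from h import *
print(read_state()['eef_rot'])
c=shot('wrist'); fits(c,'w10',(19,75))
# lid centre vs scene/side
for n,box in (('scene',(110,170,150,220)),('side',(355,405,235,300))):
    c=shot(n); m=mask(c['bgr']) if n=='scene' else ((c['bgr'].min(2)>150)*255).astype(np.uint8)
    y0,y1,x0,x1=box; q=m[y0:y1,x0:x1]; ys,xs=np.nonzero(q)
    if len(xs)<5: print(n,'none'); continue
    h=cv2.convexHull(np.c_[xs+x0,ys+y0].astype(np.int32))[:,0]; w=cast(c,h,19)[:,:2].astype(np.float32); print(n,cv2.minEnclosingCircle(w),cv2.minAreaRect(w))
"
```

```text
[3.14149208e+00 9.01129114e-04 2.19995782e+00]
[ 500.5 -456.4  121.5] 19.3333
px [321. 234.]
  z 19 rect [ 501.2 -455.8] [108.5 107.9] 17.9 circ [ 500.7 -455.4] 109.7
  z 75 rect [ 492.9 -444.5] [87.  86.5] 17.9 circ [ 492.5 -444.2] 88.0
scene ((501.8927001953125, -456.8059997558594), 55.646995544433594) ((501.44195556640625, -457.83282470703125), (106.80567169189453, 109.73591613769531), 48.78166961669922)
side ((499.58056640625, -455.6122741699219), 55.548973083496094) ((498.857421875, -456.25311279296875), (109.17597198486328, 107.5736083984375), 19.199356079101562)
```

servo_tool(
  series=[
    [0,0,1.5,0,0,0],
    [0,0,3,0,0,0],
    [0,0,4.5,0,0,0],
    [0,0,6,0,0,0],
    [0,0,7.5,0,0,0],
    [0,0,8.5,0,0,0],
    [0,0,9.2,0,0,0],
    [0,0,9.65,0,0,0],
    [0,0,9.75,0,0,0],
    [0,0,9.75,0,0,0],
  ],
)

```text
clock: 20.27
eef_pos: [500.5, -456.5, 23.8]
eef_rot: [3.142, 0.0, 2.2]
wrist_force: [-0.6, -0.5, 0.7]
finger_gap: 50.2
```

servo_tool(
  series=[
    [0,0,0,0,0,0],
    [0,0,0,0,0,0],
    [0,0,0,0,0,0],
    [0,0,0,0,0,0],
    [0,0,0,0,0,0],
    [0,0,0,0,0,0],
    [0,0,0,0,0,0],
    [0,0,0,0,0,0],
    [0,0,0,0,0,0],
    [0,0,0,0,0,0],
  ],
  gripper=0,
)

```text
clock: 21.1
eef_pos: [500.5, -456.5, 23.7]
eef_rot: [3.142, 0.0, 2.2]
wrist_force: [-0.8, 0.3, 5.8]
finger_gap: 23.2
```

servo_tool(
  series=[
    [0,0,-0.8,0,0,0],
    [0,0,-2.4,0,0,0],
    [0,0,-4.5,0,0,0],
    [0,0,-7,0,0,0],
    [0,0,-9.5,0,0,0],
    [0,0,-12,0,0,0],
    [0,0,-14.5,0,0,0],
    [0,0,-16.5,0,0,0],
    [0,0,-17.5,0,0,0],
    [0,0,-18,0,0,0],
  ],
)

```text
clock: 21.93
eef_pos: [500.5, -456.5, 205.0]
eef_rot: [3.141, 0.002, 2.2]
wrist_force: [0.1, 0.3, -1.4]
finger_gap: 23.4
```

```bash
python3 -c "
from h import *
c=shot('wrist'); cv2.imwrite('pics/w11.png',c['bgr'])
rel((500.65,-456.5,203.45),2.2,(490,-90,220),2.2)
rel((490,-90,220),2.2,(400,190,203),2.2)"
```

```text
tx ty tz cm [30.26 20.71 -1.66] rz 0.0
tx ty tz cm [27.93  9.2   1.7 ] rz 0.0
```

View pics/w11.png

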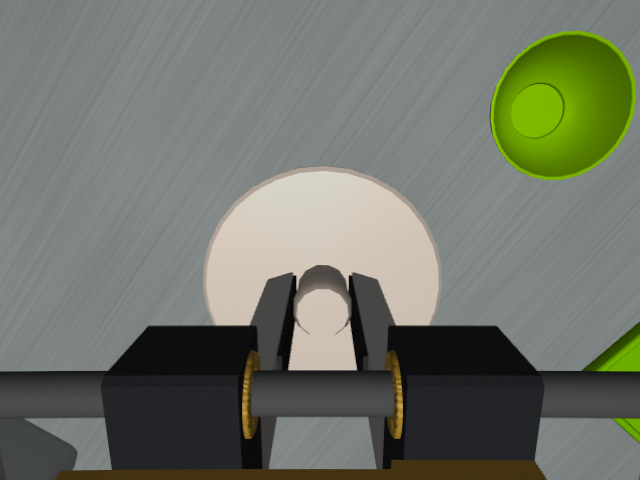

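servo_tool(
  series=[
    [0.5,0.3,0,0,0,0],
    [1.6,0.8,0,0,0,0],
    [3.2,1.6,0,0,0,0],
    [5.2,2.7,0,0,0,0],
    [7.5,3.9,0,0,0,0],
    [9.8,5,0,0,0,0],
    [12.2,6.3,0,0,0,0],
    [14.6,7.5,0,0,0,0],
    [17,8.7,0,0,0,0],
    [19.4,10,0,0,0,0],
  ],
)

```text
clock: 22.82
eef_pos: [466.0, -238.8, 201.8]
eef_rot: [-3.141, -0.002, 2.2]
wrist_force: [-0.1, 0.7, -1.6]
finger_gap: 23.3
```

servo_tool(
  series=[
    [2.4,1.2,0,0,0,0],
    [4.8,2.5,0,0,0,0],
    [7.2,3.7,0,0,0,0],
    [9.6,4.9,0,0,0,0],
    [12,6.2,0,0,0,0],
    [14.4,7.4,0,0,0,0],
    [16.8,8.6,0,0,0,0],
    [19.2,9.9,0,0,0,0],
    [21.6,11.1,0,0,0,0],
    [24,12.3,0,0,0,0],
  ],
)

```text
clock: 23.65
eef_pos: [424.0, 27.2, 202.1]
eef_rot: [-3.14, -0.001, 2.2]
wrist_force: [0.2, -0.1, -1.4]
finger_gap: 23.2
```

servo_tool(
  series=[
    [2.4,1.2,0,0,0,0],
    [4.8,2.4,0,0,0,0],
    [7,3.5,0,0,0,0],
    [9,4.6,0,0,0,0],
    [10.8,5.5,0,0,0,0],
    [12.3,6.3,0,0,0,0],
    [13.4,6.9,0,0,0,0],
    [14.2,7.3,0,0,0,0],
    [14.6,7.6,0,0,0,0],
    [14.8,7.6,0,0,0,0],
  ],
)

```text
clock: 24.48
eef_pos: [399.4, 190.5, 202.8]
eef_rot: [-3.14, -0.0, 2.2]
wrist_force: [0.2, -0.6, -1.0]
finger_gap: 23.5
```

```bash
python3 -c "
from h import *
print(read_state()['eef_rot'])
c=shot('wrist'); fits(c,'w12',(60,))"
```

```text
[-3.14047952e+00 -3.02054881e-04  2.20033268e+00]
[399.3 190.3 202.9] 24.5333
px [325. 318.]
  z 60 rect [453.4 117.8] [57.4 72.9] 36.1 circ [456.6 113.4] 84.4
px [358. 155.]
  z 60 rect [390.  211.2] [190.4 226. ] 32.4 circ [390.2 203.2] 268.4
```

View pics/w12.png

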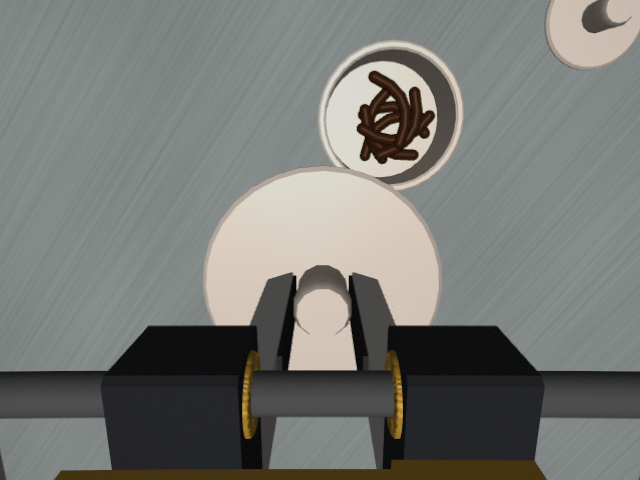

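```bash
python3 -c "
from h import *
from scipy.optimize import least_squares
c=shot('wrist'); m=mask(c['bgr']); m[165:]=0; m[:,:310]=0; m[:,475:]=0
ys,xs=np.nonzero(m); h=cv2.convexHull(np.c_[xs,ys].astype(np.int32))[:,0]; h=h[(h[:,1]<160)]
w=cast(c,h,60)[:,:2]
f=lambda p: np.hypot(w[:,0]-p[0],w[:,1]-p[1])-p[2]
r=least_squares(f,[393,285,53]); print(r.x,np.abs(r.fun).max())
r=least_squares(lambda p:f([p[0],p[1],53.3]),[393,285]); print(r.x,np.abs(r.fun).max())
rel((399.2,190.2,203.45),2.2,(392.5,286,110),2.2)
"
```

```text
[393.55570037 284.52177351  52.94842512] 0.30635021093772963
[393.72922592 284.21439734] 0.7963643403165293
tx ty tz cm [8.14 5.1  9.34] rz 0.0
```

servo_tool(
  series=[
    [0.6,0.4,0,0,0,0],
    [1.6,1,0.5,0,0,0],
    [3,1.9,1.4,0,0,0],
    [4.5,2.9,2.8,0,0,0],
    [5.9,3.8,4.4,0,0,0],
    [7.1,4.5,6,0,0,0],
    [7.8,5,7.5,0,0,0],
    [8,5.1,8.6,0,0,0],
    [8,5.1,9.2,0,0,0],
    [8,5.1,9.3,0,0,0],
  ],
)

```text
clock: 25.42
eef_pos: [393.5, 284.5, 109.3]
eef_rot: [-3.14, -0.0, 2.2]
wrist_force: [0.4, 0.5, -0.6]
finger_gap: 23.4
```

servo_tool(
  series=[
    [0,0,0.4,0,0,0],
    [0,0,0.8,0,0,0],
    [0,0,1.3,0,0,0],
    [0,0,1.8,0,0,0],
    [0,0,2.3,0,0,0],
    [0,0,2.8,0,0,0],
    [0,0,3.3,0,0,0],
    [0,0,3.7,0,0,0],
    [0,0,3.9,0,0,0],
    [0,0,4,0,0,0],
  ],
)

```text
clock: 26.25
eef_pos: [393.8, 284.8, 70.0]
eef_rot: [-3.141, -0.0, 2.2]
wrist_force: [0.2, 0.4, -0.6]
finger_gap: 23.3
```

servo_tool(
  series=[
    [0,0,0.05,0,0,0],
    [0,0,0.1,0,0,0],
    [0,0,0.13,0,0,0],
    [0,0,0.13,0,0,0],
    [0,0,0.13,0,0,0],
    [0,0,0.13,0,0,0],
    [0,0,0.13,0,0,0],
    [0,0,0.13,0,0,0],
    [0,0,0.13,0,0,0],
    [0,0,0.13,0,0,0],
  ],
)

```text
clock: 27.08
eef_pos: [394.0, 284.9, 69.7]
eef_rot: [3.141, 0.0, 2.2]
wrist_force: [-2.5, -1.9, 5.8]
finger_gap: 23.7
```

```bash
python3 -c "
from h import *
c=shot('scene'); cv2.imwrite('pics/s3.png',cv2.resize(c['bgr'][200:350,300:500],(800,600),interpolation=cv2.INTER_CUBIC))"
```

```text
(no output)
```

View pics/s3.png

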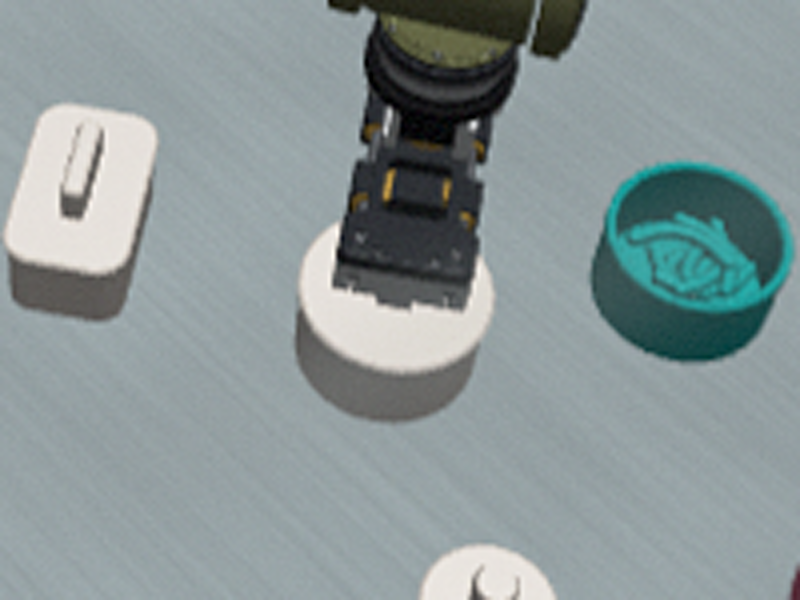

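servo_tool(
  series=[
    [0,0,0,0,0,0],
    [0,0,0,0,0,0],
    [0,0,0,0,0,0],
    [0,0,0,0,0,0],
    [0,0,-0.5,0,0,0],
    [0,0,-2,0,0,0],
    [0,0,-4,0,0,0],
    [0,0,-7,0,0,0],
    [0,0,-10,0,0,0],
    [0,0,-12,0,0,0],
  ],
  gripper=5,
)

```text
clock: 27.97
eef_pos: [394.3, 285.1, 192.3]
eef_rot: [3.139, 0.0, 2.2]
wrist_force: [-0.1, 0.9, 0.2]
finger_gap: 50.0
```

servo_tool(
  series=[
    [0.8,1.6,0,0,0,0],
    [2,4.2,0,0,0,0],
    [3.4,7.2,0.6,0,0,0],
    [4.8,10.2,1.8,0,0,0],
    [6,12.8,3,0,0,0],
    [6.9,14.8,4,0,0,0],
    [7.4,15.8,4.8,0,0,0],
    [7.5,16,5,0,0,0],
    [7.5,16,5,0,0,0],
    [7.5,16,5,0,0,0],
  ],
)

```text
clock: 28.8
eef_pos: [479.1, 439.2, 139.8]
eef_rot: [3.141, 0.0, 2.2]
wrist_force: [0.7, 0.8, 0.8]
finger_gap: 49.9
```

```bash
python3 -c "
from h import *
print(read_state()['eef_rot'])
c=shot('wrist'); fits(c,'w13',(19,65))"
```

```text
[3.14138413e+00 8.42091145e-05 2.19966528e+00]
[479.2 439.1 140.2] 28.85
px [323. 226.]
  z 19 rect [479. 443.] [73.4 73.4] 36.0 circ [479.2 443.2] 75.5
  z 65 rect [472.8 451.2] [62.2 62.1] 36.0 circ [472.9 451.4] 64.0
```

View pics/w13.png

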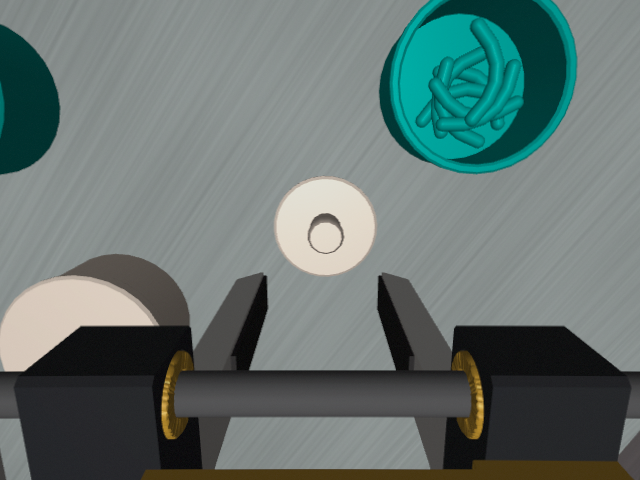

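servo_tool(
  series=[
    [0.1,0.1,1.5,0,0,0],
    [0.3,0.2,3.5,0,0,0],
    [0.3,0.2,5.5,0,0,0],
    [0.3,0.2,7.5,0,0,0],
    [0.3,0.2,9.2,0,0,0],
    [0.3,0.2,10.5,0,0,0],
    [0.3,0.2,11.2,0,0,0],
    [0.3,0.2,11.5,0,0,0],
    [0.3,0.2,11.57,0,0,0],
    [0.3,0.2,11.57,0,0,0],
  ],
)

```text
clock: 29.68
eef_pos: [479.3, 443.4, 24.4]
eef_rot: [3.14, -0.0, 2.2]
wrist_force: [-0.1, -0.3, 0.8]
finger_gap: 50.4
```

servo_tool(
  series=[
    [0,0,0,0,0,0],
    [0,0,0,0,0,0],
    [0,0,0,0,0,0],
    [0,0,0,0,0,0],
    [0,0,0,0,0,0],
    [0,0,0,0,0,0],
    [0,0,0,0,0,0],
    [0,0,0,0,0,0],
    [0,0,0,0,0,0],
    [0,0,0,0,0,0],
  ],
  gripper=0,
)

```text
clock: 30.52
eef_pos: [479.1, 443.3, 23.7]
eef_rot: [3.141, -0.0, 2.2]
wrist_force: [-1.0, -0.7, 4.1]
finger_gap: 23.4
```

servo_tool(
  series=[
    [0,0,-0.8,0,0,0],
    [0,0,-2.4,0,0,0],
    [0,0,-4.5,0,0,0],
    [0,0,-7,0,0,0],
    [0,0,-9.5,0,0,0],
    [0,0,-12,0,0,0],
    [0,0,-14.5,0,0,0],
    [0,0,-16.5,0,0,0],
    [0,0,-17.5,0,0,0],
    [0,0,-18,0,0,0],
  ],
)

```text
clock: 31.35
eef_pos: [479.2, 443.4, 205.1]
eef_rot: [3.14, -0.0, 2.2]
wrist_force: [0.0, 1.0, -1.0]
finger_gap: 23.8
```

```bash
python3 -c "
from h import *
c=shot('wrist'); cv2.imwrite('pics/w14.png',c['bgr'])
rel((479,443,203.45),2.2,(640,30,203.45),2.2)"
```

```text
tx ty tz cm [-42.87 -11.29  -0.  ] rz 0.0
```

View pics/w14.png

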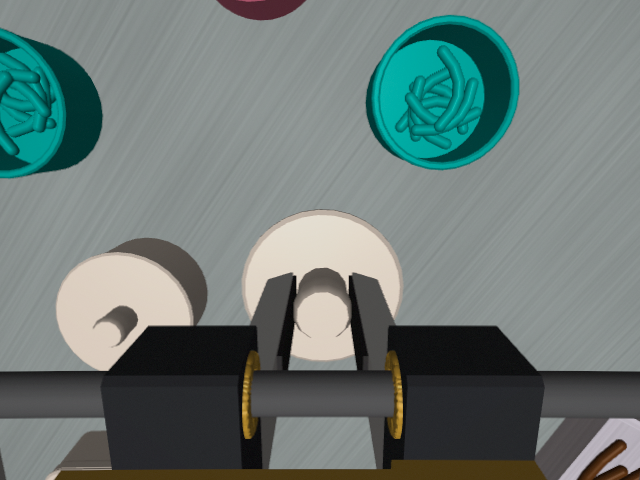

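```bash
python3 -c "
from h import *
for n,box in (('scene',(222,270,192,234)),('side',(262,305,362,402))):
    c=shot(n); b=c['bgr']; m=mask(b) if n=='scene' else ((b[:,:,2].astype(int)-b[:,:,0]>2)&(b.min(2)>118)).astype(np.uint8)*255
    y0,y1,x0,x1=box; cv2.imwrite(f'pics/q_{n}.png',np.hstack([cv2.resize(b[y0:y1,x0:x1],(400,400)),cv2.cvtColor(cv2.resize(m[y0:y1,x0:x1],(400,400)),cv2.COLOR_GRAY2BGR)]))
    q=m[y0:y1,x0:x1]; ys,xs=np.nonzero(q)
    h=cv2.convexHull(np.c_[xs+x0,ys+y0].astype(np.int32))[:,0]; w=cast(c,h,70)[:,:2].astype(np.float32); print(n,cv2.minEnclosingCircle(w),cv2.minAreaRect(w))
"
```

```text
scene ((659.96923828125, -77.4397201538086), 35.68271255493164) ((659.6071166992188, -77.83100128173828), (70.29280853271484, 68.3484115600586), 55.136871337890625)
side ((659.12744140625, -78.53829956054688), 35.25502014160156) ((660.1777954101562, -78.12036895751953), (68.02381896972656, 65.6361083984375), 19.38185691833496)
```

servo_tool(
  series=[
    [-0.4,-0.1,0,0,0,0],
    [-1.3,-0.35,0,0,0,0],
    [-2.8,-0.75,0,0,0,0],
    [-4.8,-1.3,0,0,0,0],
    [-7.2,-1.9,0,0,0,0],
    [-9.6,-2.5,0,0,0,0],
    [-12,-3.2,0,0,0,0],
    [-14.4,-3.8,0,0,0,0],
    [-16.8,-4.4,0,0,0,0],
    [-19.2,-5.1,0,0,0,0],
  ],
)

```text
clock: 32.33
eef_pos: [551.2, 255.4, 203.1]
eef_rot: [-3.141, 0.0, 2.199]
wrist_force: [0.7, -0.2, -1.3]
finger_gap: 23.3
```

View pics/q_scene.png

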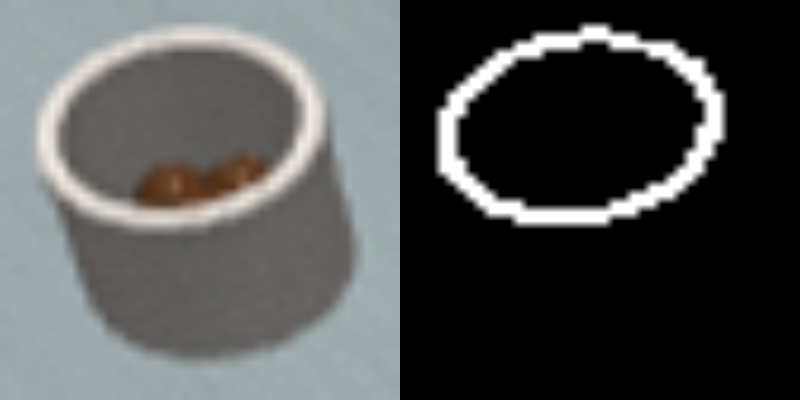

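servo_tool(
  series=[
    [-1,-0.3,0,0,0,0],
    [-2.8,-0.9,0,0,0,0],
    [-5,-1.6,0,0,0,0],
    [-7.5,-2.4,0,0,0,0],
    [-10,-3.2,0,0,0,0],
    [-12.6,-4.1,0,0,0,0],
    [-15.2,-4.9,0,0,0,0],
    [-17.8,-5.8,0,0,0,0],
    [-20.3,-6.6,0,0,0,0],
    [-22.5,-7.3,0,0,0,0],
  ],
)

```text
clock: 33.17
eef_pos: [624.1, 30.8, 203.2]
eef_rot: [-3.141, -0.0, 2.199]
wrist_force: [0.4, -0.3, -0.9]
finger_gap: 23.3
```

servo_tool(
  series=[
    [-2,-0.7,0,0,0,0],
    [-4,-1.3,0,0,0,0],
    [-6,-2,0,0,0,0],
    [-7.8,-2.6,0.5,0,0,0],
    [-9.2,-3.1,1.5,0,0,0],
    [-10.2,-3.4,2.8,0,0,0],
    [-10.7,-3.55,4.2,0,0,0],
    [-10.9,-3.6,5.6,0,0,0],
    [-10.9,-3.6,6.6,0,0,0],
    [-10.9,-3.6,7.2,0,0,0],
  ],
)

```text
clock: 34.0
eef_pos: [658.3, -75.7, 128.9]
eef_rot: [-3.14, -0.002, 2.2]
wrist_force: [0.4, -0.3, -0.8]
finger_gap: 23.1
```

```bash
python3 -c "
from h import *
p=read_state()['eef_pos'];print(p)
c=shot('wrist'); p=read_state()['eef_pos'];print(p)
c=shot('wrist'); p=read_state()['eef_pos'];print(p);cv2.imwrite('pics/w15.png',c['bgr'])
rel(p,2.2,(659.6,-76.5,80.5),2.2)
c=shot('side'); cv2.imwrite('pics/s4.png',cv2.resize(c['bgr'][180:330,300:500],(800,600),interpolation=cv2.INTER_CUBIC))"
```

```text
[658.31013217 -75.66353032 128.91952988]
[658.22007006 -75.53350916 128.58325543]
[658.55369003 -75.57230511 129.95495222]
tx ty tz cm [-0.14  0.03  4.95] rz 0.0
```

View pics/s4.png

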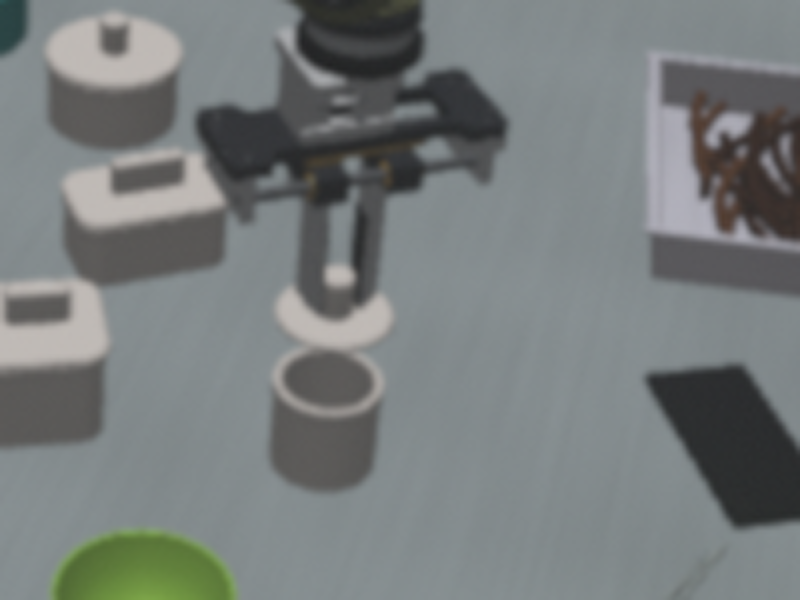

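servo_tool(
  series=[
    [-0.1,0,0.5,0,0,0],
    [-0.1,0,1.1,0,0,0],
    [-0.1,0,1.7,0,0,0],
    [-0.1,0,2.3,0,0,0],
    [-0.1,0,2.9,0,0,0],
    [-0.1,0,3.5,0,0,0],
    [-0.1,0,4.1,0,0,0],
    [-0.1,0,4.6,0,0,0],
    [-0.1,0,4.9,0,0,0],
    [-0.1,0,5.05,0,0,0],
  ],
)

```text
clock: 34.98
eef_pos: [659.5, -77.0, 80.3]
eef_rot: [-3.141, -0.0, 2.2]
wrist_force: [0.0, -0.3, -1.3]
finger_gap: 23.3
```

servo_tool(
  series=[
    [0,0,0.05,0,0,0],
    [0,0,0.1,0,0,0],
    [0,0,0.15,0,0,0],
    [0,0,0.17,0,0,0],
    [0,0,0.17,0,0,0],
    [0,0,0.17,0,0,0],
    [0,0,0.17,0,0,0],
    [0,0,0.17,0,0,0],
    [0,0,0.17,0,0,0],
    [0,0,0.17,0,0,0],
  ],
)

```text
clock: 35.82
eef_pos: [659.9, -77.1, 79.7]
eef_rot: [3.141, 0.0, 2.2]
wrist_force: [-1.6, 0.2, 5.9]
finger_gap: 23.3
```

```bash
python3 -c "
from h import *
c=shot('side'); cv2.imwrite('pics/s5.png',cv2.resize(c['bgr'][180:330,300:500],(800,600),interpolation=cv2.INTER_CUBIC))"
```

```text
(no output)
```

View pics/s5.png

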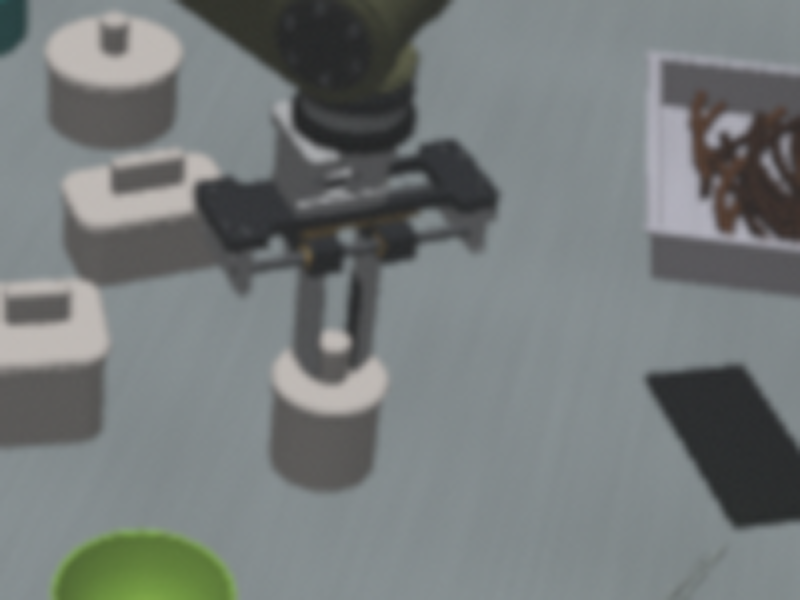

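servo_tool(
  series=[
    [0,0,0,0,0,0],
    [0,0,0,0,0,0],
    [0,0,0,0,0,0],
    [0,0,0,0,0,0],
    [0,0,-0.5,0,0,0],
    [0,0,-2,0,0,0],
    [0,0,-4,0,0,0],
    [0,0,-7,0,0,0],
    [0,0,-10,0,0,0],
    [0,0,-12,0,0,0],
  ],
  gripper=5,
)

```text
clock: 36.7
eef_pos: [660.1, -77.1, 202.8]
eef_rot: [3.139, 0.002, 2.2]
wrist_force: [0.8, 0.7, 0.8]
finger_gap: 50.0
```

servo_tool(
  series=[
    [-0.5,0,-1,0,0,0],
    [-1.5,0,-3,0,0,0],
    [-3,0,-5,0,0,0],
    [-4.5,0,-7,0,0,0],
    [-6,0,-9,0,0,0],
    [-7,0,-10.5,0,0,0],
    [-7.5,0,-11.5,0,0,0],
    [-7.5,0,-12,0,0,0],
    [-7.5,0,-12,0,0,0],
    [-7.5,0,-12,0,0,0],
  ],
)

```text
clock: 37.53
eef_pos: [703.7, -137.3, 318.8]
eef_rot: [-3.141, -0.0, 2.2]
wrist_force: [-1.0, 0.9, -0.4]
finger_gap: 50.0
```

```bash
python3 -c "
from h import *
c=shot('wrist'); print(read_state()['eef_rot']); fits(c,'w16',(60,65,75))
c=shot('scene'); cv2.imwrite('pics/s6.png',cv2.resize(c['bgr'][110:350,160:480],(800,600),interpolation=cv2.INTER_CUBIC))
c=shot('side'); cv2.imwrite('pics/s7.png',cv2.resize(c['bgr'][165:345,200:440],(800,600),interpolation=cv2.INTER_CUBIC))"
```

```text
[-3.14091258e+00 -8.55602079e-04  2.20019325e+00]
[ 703.6 -137.2  318.5] 37.5833
px [323. 127.]
  z 60 rect [660.4 -77.5] [75.8 75.8] 36.0 circ [660.3 -77.3] 77.3
  z 65 rect [660.4 -77.5] [75. 75.] 36.0 circ [660.3 -77.3] 76.4
  z 75 rect [660.4 -77.5] [73.2 73.3] 36.0 circ [660.4 -77.4] 74.6
```

View pics/s6.png

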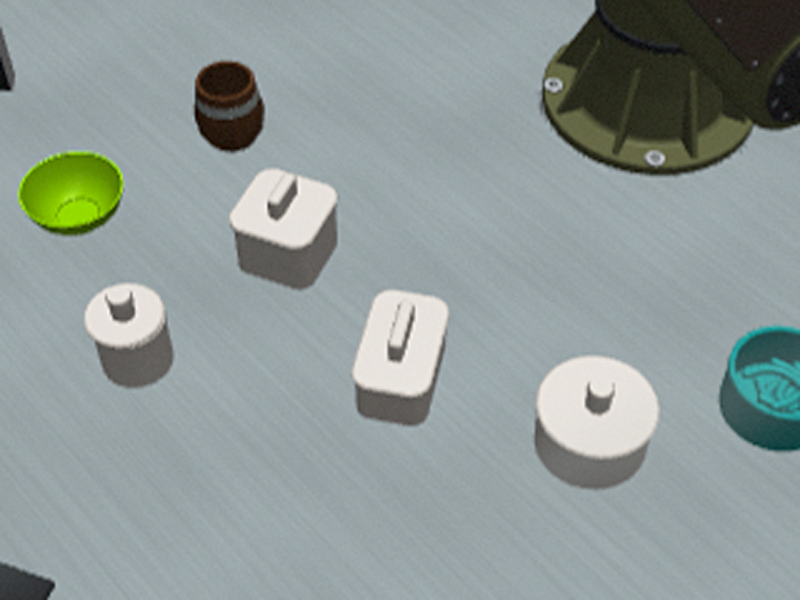

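View pics/s7.png

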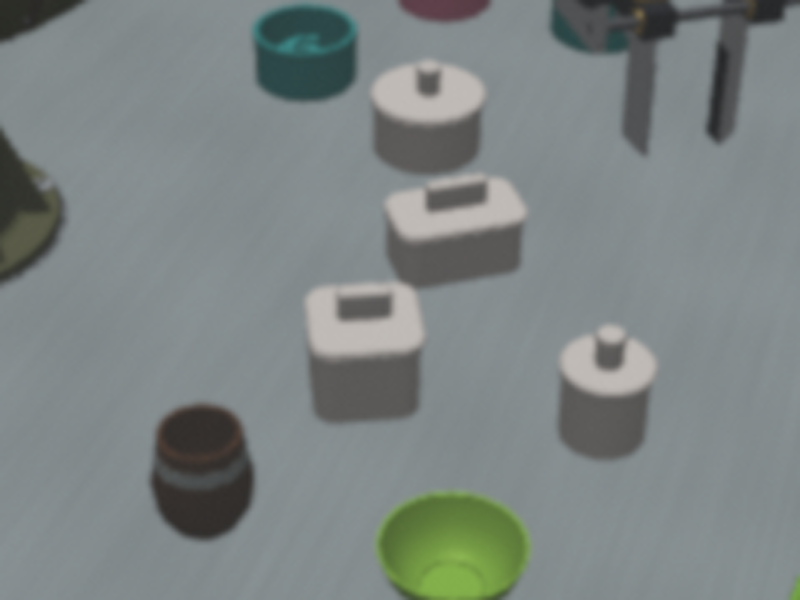

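View pics/w16.png

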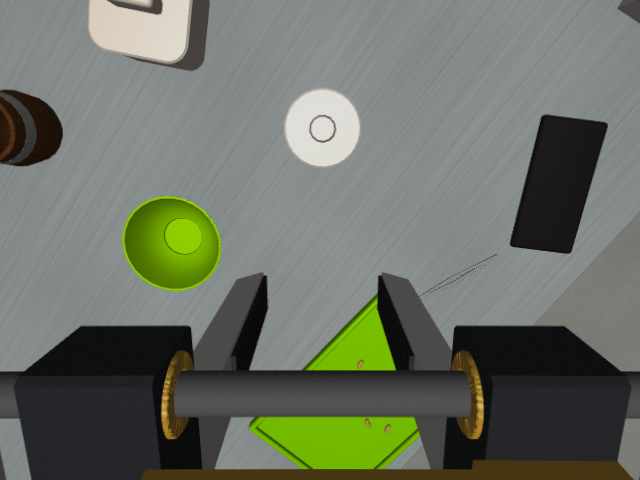

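The scene and side views show all four lids flat on their cans, with the cup and bowl undisturbed. One last numeric check of the lid tops.

```bash
python3 -c "
from h import *
c=shot('scene'); bl,m=blobs(c,200)
for k in bl:
    k=cv2.convexHull(k)
    p=k[:,0].mean(0)
    for n,q,z in (('sq',(462.5,-87),75),('ob',(477,110),60),('lr',(394,285),65),('sr',(660,-77),75)):
        w=cast(c,k[:,0],z)[:,:2].astype(np.float32); r=cv2.minAreaRect(w)
        if np.hypot(*(np.array(r[0])-q))<40: print(n,np.round(r[0],1),np.round(r[1],1),round(r[2],1))
print(read_state()['clock'],read_state()['finger_gap'])
sign_off()"
```

```text
lr [395.1 284.3] [106.6 109. ] 48.8
ob [478.5 109. ] [119.3  74.8] 36.0
sr [661.1 -77.9] [75.7 72.6] 57.1
sq [463.8 -88. ] [90.7 91.2] 25.4
37.7333 49.970975561345014
the job is handed in; nothing more can be done
```

All four canisters are closed, each with its own lid, and the job was handed in at about 38 s of the 112 s allowed.

I gripped each lid by its knob or bar and lowered it until the wrist force rose to about 6 N. That happened within 0.5 mm of the predicted seated height for every lid. Only then did I open the fingers and lift clear.

- **Lid positions:** After placing, the scene camera put every lid centre within about 2 mm of where I had measured its can. The footprint sizes and angles matched level lids.
- **Cup and bowl:** Both still stand upright with no visible change in the scene and side views. I did not measure their positions again at the end.
- **Disagreements:** My first hand-picked can positions from the fixed cameras were up to 9 mm off the wrist-camera fits. Fitting and overlaying the rims cut the difference between views to about 3 mm. No check failed.

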